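# Prop open the instrument bath

## Robot

A 6-joint arm with a two-finger parallel gripper is mounted at the origin on the work surface. World frame = base frame: x ahead of the robot, y to its left, z up, the work surface at z = 0. Lengths are in m, angles in degrees, forces in N, time in s.
With the tool pointing down it reaches from about 0.3 to 0.75 m from the base axis. Payload 8.5 kg.
Tool frame: the origin (TCP) lies on the centre line of the jaws, within the pads' length; the fingertips stand 22 mm ahead of it and the grasp point (between the pads) lies 3 mm ahead of it (env.tip_reach is the distance from the TCP to the fingertips, in m); y points along the fingers, z is the direction in which the jaws open and shut, and the axes are right-handed (so a half turn about y gives the same grasp; the last joint's range is limited). The gripper opens to 85 mm and grips with 20 to 120 N. Pads are 22 mm wide; open, the fingers measure 114 mm over their backs; the gripper's body (76 mm by 85 mm) begins 54 mm behind the grasp point. The pads swing forward as they close: fully open they stand 13 mm farther back than shut.
Start: joints at [-79.888, 21.807, 74.336, -0, 83.858, -12.336], TCP at [0.21, -0.508, 0.253] pointing down, gripper open.
Joint ranges: [-178.18, 178.18], [-50.72, 133.34], [12.68, 142.11], [-81.47, 261.47], [9.98, 163.14], [-165.26, 165.26]. Speed limits (degrees/s): [136.94, 136.94, 180, 180, 180, 180].

## Interface

Orientations are given as a 3x3 rotation matrix whose columns are the frame's x, y, z axes.
In Python, from rig import env, get_image gives the robot as it stands. The module is installed in compiled form; this text tells all that it offers.
- The arm moves only by the tool carry_out, never from a script. Its argument "targets" is a list that holds one entry, the list of rows, each a list of 7 numbers: the closure, from 0 (fully open) to 1 (shut), then the shift along the world's x, y, z in mm, then the turn, a rotation vector about the world's x, y, z in degrees. In form: [[[claw, dx, dy, dz, ax, ay, az], ...]]. A call has 1 to 20 rows; each row is the pose to reach, as a shift and turn from the pose commanded when the call began; what a row does not reach only later rows make up. A row lasts 1/12 s, in which the tool goes at most 41.7 mm and 7.16 degrees, less where a joint would pass 70% of its speed; a pose out of reach is approached as far as the arm can. A call with a gripper value outside its range is refused whole. The fingers move at their own pace and stop on an object; "squeeze" is the grip in N (left out, the last holds). Time passes only in rows, so rows that repeat a pose let the fingers close. It gives the time, the measured TCP pose, the force and the opening at its end, in the units of the state.
- env.observe(): the state, without advancing time (a new reading comes with each control period).
- get_image(name): name is "scene" or "top"; returns a dict with "img" (480x640x3 uint8, red, green, blue), "fx", "fy", "cx", "cy" (pixels), "rvec" (rotation vector, rad) and "tvec" (3), from world to camera coordinates, as OpenCV has them. Camera axes: x right, y down, z forward; pixel columns grow to the right and rows downward; lengths in m; the calibration is good to about 2 mm. A picture is of the moment at which its call begins. There is no depth.
- env.close_job(): hands the job in, once; it reports no verdict.
The state is a dict: "time_s": time; "q": joint angles; "qvel": joint speeds; "joint_efforts": joint torques, N m; "position": TCP position; "tool_rot": TCP orientation; "ft_force": force on the tool from outside, world axes, zero at the start; "wrist_torque": the same for the moment, N m; "grip_width": finger opening in m.
Only numpy, scipy, OpenCV 4.12 (cv2) and the standard library are available. Lean on these libraries where they do the work, as an engineer would, in place of code of your own. Each camera call takes 0.05 s, during which the arm holds its last target.

## Task

Open the instrument bath and leave its lid propped: raise the lid by its prop rod, then swing the rod down so that its ball foot drops fully into the holding hole of the rail on the bath's side, and let go so the lid rests on the rod. The hole sits in an adjustable strip, so feel for it gently, never forcing the foot against the rail; do not let the lid fall shut, and leave the other things on the table alone.

Things in the scene. Friction and masses are not known exactly. Their poses are not given: they have to be found in the camera images.
- bath: Steel instrument bath, 300 (x) x 260 (y) x 147 mm high, fixed. Origin: centre of its underside, on the table. +x points from its front (robot side) to its back, +y to its left. The lid's hinge axis runs along y at x = +150, z = 150 mm. The prop rod hangs outside the right (-y) wall and moves in the plane y = -144 mm; a 10 mm peg on that wall bears it while the lid is shut.
- lid (a joint): Angle of the lid (302 x 264 mm, thin hollow sheet metal, 5 mm thick, 0.35 to 0.6 kg): 0 shut, grows as its front edge rises, stop at 1.5. The hinge is damped (0.7 N m s/rad) but free: the lid falls shut in two seconds or so when nothing holds it.
- rod (a joint): Angle of the prop rod about its pivot on the lid. At 0 (the start, on its peg) it points to the front, 30 degrees below the lid's plane; grows as it swings down and back from the lid, up to 2.4. It cannot go below 0: at that stop, lifting the rod's sleeve lifts the lid too. Swings freely. With the foot on the rail the lid is at about 0.95 to 1.2 rad and the rod at 1.6 to 2.0.
- rod_pivot (a point): Pivot of the prop rod on the lid's right side, 130 mm from the lid's hinge axis and level with it when the lid is shut. The rod is straight, 8 mm thick, 170 mm from this pivot to the centre of its foot; rod, crossbar and sleeve weigh 0.15 kg.
- grip (a point): Centre of the black plastic sleeve (20 mm diameter, 52 mm long) on the rod's crossbar: the thing to hold. Its axis runs along the bath's y, 65 mm outside the rod's plane (y = -209 mm in the bath frame), 110 mm from the rod's pivot and 60 mm from the foot centre. The sleeve turns freely, so it can be held fast while the rod swings. Ignore this frame's orientation.
- foot (a point): Centre of the steel ball foot (12 mm diameter) at the free end of the prop rod.
- rail: Rail on the bath's right wall for the rod's foot, axes as the bath's. Origin: foremost setting of the holding hole, level with the flat top (94 mm above the table), at x = +20, y = -148 mm in the bath frame. Its top is an aluminium strip 160 mm long (x), 34 mm wide, with one rubber-bottomed hole, 15 (x) by 20 mm, 11 mm deep, 84 mm from its front end. Stands at most 20 N from the foot.
- lid_edge (a point): Middle of the lid's front edge, 302 mm from the hinge.
- spray: Bystander: white bottle, 60 mm diameter, 130 mm high; origin under its centre.
- jar: Bystander: glass jar, 80 mm diameter, 110 mm high; origin under its centre.
- dish: Bystander: steel bowl, 110 mm diameter, 45 mm high; origin under its centre.
- hole_front (a point): The rail's origin. The strip with its hole is set 8 to 60 mm behind (+x) this point, by an unmeasured amount: feel or look for it. Foot centre: 6 mm above this level on top of the strip, 5 mm below when seated. Friction about 0.5: the foot stays where set. The lid's weight alone (3 to 10 N there) drops it in. Pushing the rod forward wedges the foot; pushed back (+x), it slides easily.

How it is judged:
By the outcome, as a careful person would: the job done as asked, in the order asked, and still so for the second after the job is handed in, with the robot touching nothing.
It also fails if it takes over 58 s, if anything falls off the work surface, if the arm or the gripper's body presses on something with over 40 N, if the wrist force passes 120 N, or if a joint passes its speed limit or range.

## Working session

There is one attempt and no reset: what is moved stays moved. The work goes in short steps, Python scripts to look and compute and a tool call to move; the robot and the scene stay as the last step left them, time stands still between calls to the robot, and variables do not carry over. Pictures are saved under pics/ and viewed, and the job is handed in when it is done.

Besides the shell and the picture viewer there is one more tool, called after ">>>" in YAML: its name, and indented under it one key for each argument. carry_out: Moves the arm, as the interface text tells. Its arguments: {"type":"object","properties":{"targets":{"type":"array"},"squeeze":{"type":"number"}},"required":["targets"]}

```bash
mkdir -p pics; python3 - <<'E'
from rig import env,get_image
import cv2,numpy as np
for n in("scene","top"):
    d=get_image(n);cv2.imwrite(f"pics/{n}0.png",d["img"][:,:,::-1])
    R=cv2.Rodrigues(np.array(d["rvec"]))[0];print(n,d["fx"],d["cx"],d["cy"],-R.T@np.array(d["tvec"]),R[2])
print({k:np.round(v,3) for k,v in env.observe().items()},env.tip_reach)
E
```

```text
scene 522.6032282902345 319.62417568239044 238.70728810786397 [ 1.2557564  -0.31874789  1.22466216] [-0.49882828  0.27967877 -0.82033538]
top 443.7599259794384 318.11734634896237 233.03183548174732 [0.49020603 0.05493481 1.21249655] [ 0.06911099 -0.00272377 -0.99760526]
{'time_s': np.float64(0.1), 'q': array([-7.9888e+01,  2.1837e+01,  7.4380e+01,  1.0000e-03,  8.3859e+01,
       -1.2337e+01]), 'qvel': array([ 0.016, -0.071, -0.052, -0.14 , -0.088, -0.046]), 'joint_efforts': array([ 4.0000e-03, -4.4922e+01, -2.3166e+01, -0.0000e+00,  4.0000e-03,
        0.0000e+00]), 'position': array([ 0.21 , -0.508,  0.253]), 'tool_rot': array([[-0.924, -0.   ,  0.382],
       [-0.382,  0.001, -0.924],
       [-0.   , -1.   , -0.001]]), 'ft_force': array([-0.148, -0.427,  0.344]), 'wrist_torque': array([-0.035,  0.038,  0.013]), 'grip_width': np.float64(0.085)} 0.022
```

View pics/scene0.png

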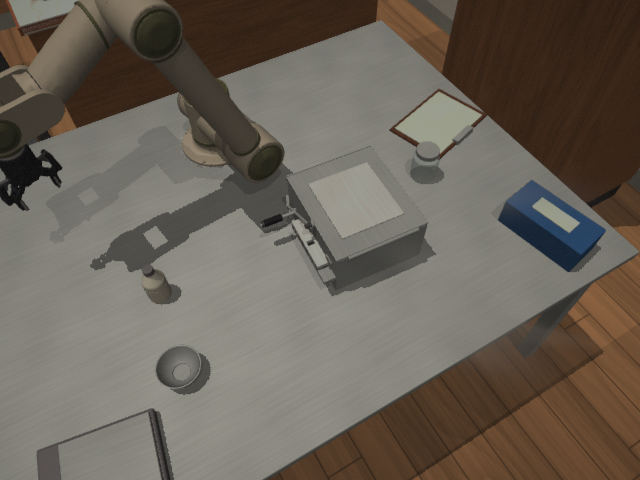

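View pics/top0.png

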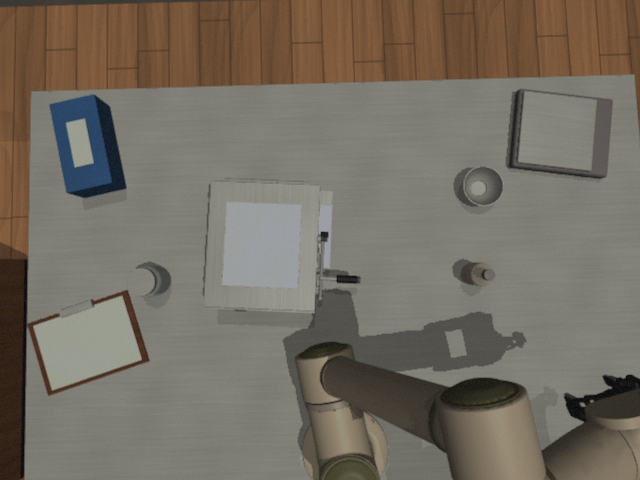

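The scene view shows the bath lid at about (290–425, 150–250) and the black sleeve at (272,219). In the top view the lid is at (205–320, 180–313), the sleeve at (348,279) and the rail at (326,230). I'll zoom in on both.

```bash
python3 - <<'E'
import cv2
a=cv2.imread("pics/top0.png")[165:330,190:380];cv2.imwrite("pics/t0c.png",cv2.resize(a,None,fx=4,fy=3.6*4/3.6*0.9,interpolation=2)[:600])
a=cv2.imread("pics/scene0.png")[140:290,250:440];cv2.imwrite("pics/s0c.png",cv2.resize(a,None,fx=4,fy=4,interpolation=2))
E
```

```text
(no output)
```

View pics/t0c.png

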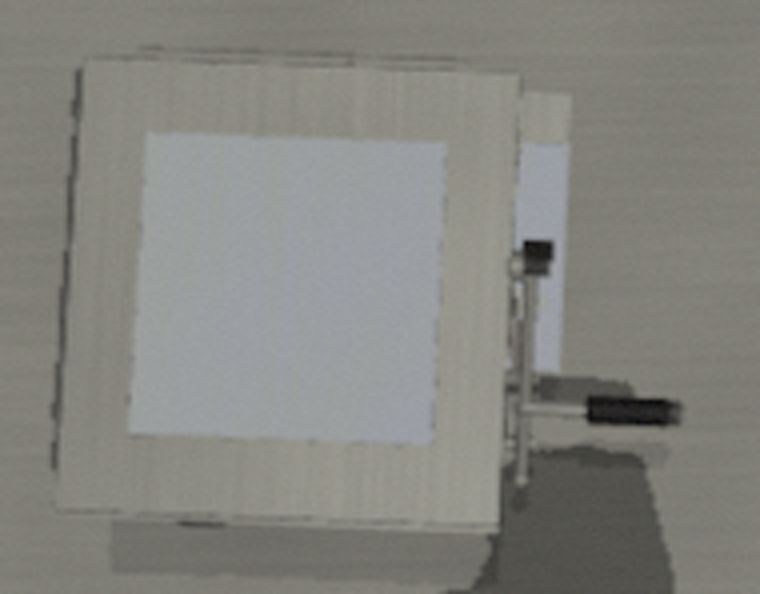

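View pics/s0c.png

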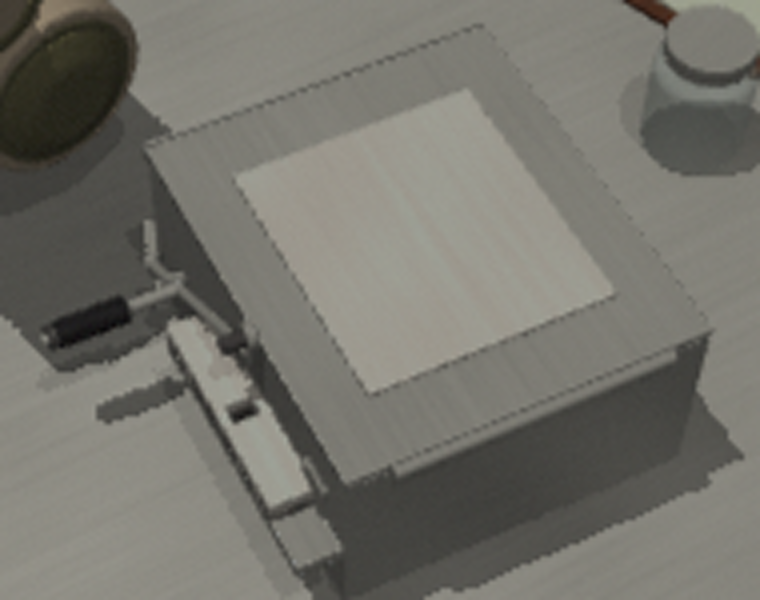

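Lid corners, in image pixels: scene FR (287,176.7), FL (370,146.2), BL (427.5,223), BR (338,261.2); top FR (314.5,312), FL (204.5,307), BL (210.5,181), BR (320,185). The hole shows in the scene view at (310.5,242.7). Next I'll fit the bath pose and measure the hole, the strip ends and the sleeve.

```bash
cat >h.py <<'E'
import numpy as np,cv2
from rig import env,get_image
def cam(n,d=None):
    d=d or get_image(n);R=cv2.Rodrigues(np.array(d["rvec"]))[0];t=np.array(d["tvec"]).ravel()
    return dict(R=R,t=t,C=-R.T@t,K=np.array([[d["fx"],0,d["cx"]],[0,d["fy"],d["cy"]],[0,0,1]]),img=d["img"])
def ray(c,p): 
    v=c["R"].T@np.linalg.inv(c["K"])@np.array([p[0],p[1],1.]);return v/np.linalg.norm(v)
def onz(c,p,z): 
    v=ray(c,p);return c["C"]+v*(z-c["C"][2])/v[2]
def tri(c1,p1,c2,p2):
    a,b=ray(c1,p1),ray(c2,p2);s=np.linalg.lstsq(np.c_[a,-b],c2["C"]-c1["C"],rcond=None)[0]
    P=c1["C"]+a*s[0];Q=c2["C"]+b*s[1];return (P+Q)/2,np.linalg.norm(P-Q)
def proj(c,P):
    q=c["K"]@(c["R"]@np.array(P)+c["t"]);return q[:2]/q[2]
E
python3 - <<'E'
from h import *
s=cam("scene");t=cam("top")
np.set_printoptions(precision=4,suppress=True)
S=[(287,176.7),(370,146.2),(427.5,223),(338,261.2)];T=[(314.5,312),(204.5,307),(210.5,181),(320,185.2)]
for nm,a,b in zip("FR FL BL BR".split(),S,T):
    print(nm,onz(s,a,.152),onz(t,b,.152),tri(s,a,t,b))
# sleeve
for n,c,(y0,y1,x0,x1) in(("s",s,(205,235,255,285)),("t",t,(270,290,333,368))):
    g=c["img"][y0:y1,x0:x1].max(2)<45
    m=cv2.moments(g.astype(np.uint8));cx=x0+m["m10"]/m["m00"];cy=y0+m["m01"]/m["m00"];print(n,m["m00"],cx,cy);
    if n=="s":a=(cx,cy)
    else:b=(cx,cy)
print("sleeve",tri(s,a,t,b))
# hole
im=s["img"][236:250,302:320].sum(2)//3;print(im)
for z in(.094,.089):print(onz(s,(310.5,242.7),z))
for p in((295,221),(324,264)):print("end",onz(s,p,.094))
print(s["img"][142:290].shape)
E
```

```text
FR [0.3798 0.0732 0.152 ] [0.3767 0.0658 0.152 ] (array([0.3786, 0.0694, 0.1528]), np.float64(0.007993997769942168))
FL [0.3976 0.3316 0.152 ] [0.3957 0.3259 0.152 ] (array([0.397 , 0.3285, 0.1523]), np.float64(0.00587486883120824))
BL [0.7001 0.3088 0.152 ] [0.6968 0.3083 0.152 ] (array([0.698 , 0.31  , 0.1483]), np.float64(0.0018308151949041084))
BR [0.6837 0.0522 0.152 ] [0.6792 0.0443 0.152 ] (array([0.6814, 0.0483, 0.1512]), np.float64(0.009078380143898805))
s 138.0 272.3478260869565 220.34057971014494
t 136.0 346.59558823529414 278.70588235294116
sleeve (array([ 0.4515, -0.015 ,  0.0955]), np.float64(0.002706592369809298))
[[154 153 154 154 155 155 153 152 151 149 116  82  64  49  57  58  60  59]
 [153 153 153 154 155 154 154 152 150 116  98  93  79  54  59  61  59  59]
 [151 153 153 154 154 154 154 151 152 144 102  95  94  66  61  59  59  59]
 [148 152 154 154 153 155 154 155 139 124  82  95  97  95  66  60  57  60]
 [119 149 154 152 153 153 130 115  94  85  73 110 143 146  99  64  60  61]
 [ 83 145 152 153 129 105  90  84  76  67  56  74 122 152 146 101  66  59]
 [ 57 118 148 153 120  81  78  60  48  42  39  56  85 147 153 146  78  58]
 [ 50  83 146 153 148  79  47  36  34  32  33  59 104 147 153 143 100  66]
 [ 53  54 120 151 156  99  45  32  33  80 111 138 143 150 152 150 134  76]
 [ 69  56  83 149 155 146  76  81 133 143 150 153 153 152 151 153 151 100]
 [ 93  56  66 115 151 150 141 142 152 154 155 155 155 152 151 152 153 146]
 [117  89  57  81 120 149 153 151 151 151 154 155 155 152 152 151 152 154]
 [121 106  69  59  96 146 151 152 151 152 153 154 156 154 153 150 151 153]
 [121 118  91  55  62 119 151 153 151 153 153 154 155 155 154 151 152 152]]
[0.5672 0.0397 0.094 ]
[0.5641 0.0413 0.089 ]
end [0.4841 0.0384 0.094 ]
end [0.642  0.0371 0.094 ]
(148, 640, 3)
```

Measurements agree with the given geometry. Bath origin is about (0.540, 0.189) with yaw −4°. The sleeve is at (0.451, −0.0145, 0.0955), and the model predicts z 0.095 and y −0.209. The hole is at bath x ≈ 38 mm, y ≈ −147, and the strip ends give 39 and 37. Next I'll work out the path.

```bash
cat >>h.py <<'E'
from scipy.spatial.transform import Rotation as Ro
from scipy.optimize import fsolve
O=np.array([.5398,.189]);c4,s4=np.cos(np.radians(-4)),np.sin(np.radians(-4))
def b2w(x,y,z): return np.array([O[0]+c4*x-s4*y,O[1]+s4*x+c4*y,z])
def w2b(p): d=p[:2]-O;return np.array([c4*d[0]+s4*d[1],-s4*d[0]+c4*d[1],p[2]])
def kin(L,r,l):
    b=L-np.pi/6-r
    return np.array([.15-.13*np.cos(L)-l*np.cos(b),.15+.13*np.sin(L)+l*np.sin(b)])
def inv(x,z,l=.17,g=(1.1,1.8)): return fsolve(lambda v:kin(v[0],v[1],l)-[x,z],g)
E
python3 - <<'E'
from h import *
np.set_printoptions(precision=4,suppress=True)
o=env.observe();R0=o["tool_rot"]
ex=b2w(1,0,0)-b2w(0,0,0)
ex[2]=0
z=ex;y=Ro.from_rotvec(np.radians(30)*ex).apply([0,0,-1]);x=np.cross(y,z)
R1=np.c_[x,y,z];print("rotvec",np.degrees(Ro.from_matrix(R1@R0.T).as_rotvec()))
S=np.array([.451,-.0145,.0955]);g=S-.003*y
print("pre",1e3*(g-.09*y-o["position"]),"back",90*y)
g0=kin(0,0,.11)
def D(L,r): d=kin(L,r,.11)-g0;return 1e3*np.array([c4*d[0],s4*d[0],d[1]])
for L in np.arange(0,1.36,.1):print("L%.2f"%L,D(L,0),)
print("1.35",D(1.35,0))
for r in np.arange(0,1.9,.1):print("r%.1f"%r,D(1.35,r),"foot",kin(1.35,r,.17)*1e3)
for x,zz in((.028,.11),(.028,.1),(.038,.1),(.038,.089)):
    v=inv(x,zz);print(x,zz,v,D(*v),kin(*v,.17))
E
```

```text
rotvec [ 25.568  -18.4876  62.0198]
pre [237.7722 447.2692 -76.916 ] back [  3.139   44.8904 -77.9423]
L0.00 [ 0. -0.  0.]
L0.10 [-4.3548  0.3045 22.7635]
L0.20 [-6.4209  0.449  45.8491]
L0.30 [-6.1775  0.432  69.0262]
L0.40 [-3.6271  0.2536 92.0631]
L0.50 [  1.2047  -0.0842 114.7297]
L0.60 [  8.2699  -0.5783 136.7995]
L0.70 [ 17.4976  -1.2236 158.052 ]
L0.80 [ 28.7958  -2.0136 178.2748]
L0.90 [ 42.0515  -2.9405 197.2659]
L1.00 [ 57.1324  -3.9951 214.8355]
L1.10 [ 73.8876  -5.1667 230.8081]
L1.20 [ 92.1499  -6.4437 245.0241]
L1.30 [111.7367  -7.8134 257.3414]
1.35 [121.9661  -8.5287 262.7488]
r0.0 [121.9661  -8.5287 262.7488] foot [  6.3495 401.8787]
r0.1 [114.2802  -7.9913 254.9042] foot [ -5.5577 389.7552]
r0.2 [107.414   -7.5111 246.3297] foot [-16.1951 376.5037]
r0.3 [101.4359  -7.0931 237.1108] foot [-25.4564 362.2563]
r0.4 [ 96.4059  -6.7414 227.3397] foot [-33.2491 347.1555]
r0.5 [ 92.3741  -6.4594 217.114 ] foot [-39.4953 331.3522]
r0.6 [ 89.3808  -6.2501 206.536 ] foot [-44.1326 315.0043]
r0.7 [ 87.4559  -6.1155 195.7112] foot [-47.1146 298.2751]
r0.8 [ 86.6187  -6.057  184.
[... 199 characters left out ...]
30.9104]
r1.2 [ 94.1498  -6.5836 141.6975] foot [-36.7443 214.7994]
r1.3 [ 98.6584  -6.8989 131.6739] foot [-29.7594 199.3084]
r1.4 [104.1427  -7.2824 122.1516] foot [-21.263  184.5921]
r1.5 [110.548   -7.7303 113.2257] foot [-11.3398 170.7976]
r1.6 [117.8102  -8.2381 104.9855] foot [ -0.089  158.0626]
r1.7 [125.8567  -8.8008  97.5131] foot [ 12.3769 146.5145]
r1.8 [134.6072  -9.4127  90.8834] foot [ 25.9335 136.2685]
0.028 0.11 [1.1192 1.7724] [125.9924  -8.8102  70.4011] [0.028 0.11 ]
0.028 0.1 [1.0241 1.7455] [122.1717  -8.5431  61.8426] [0.028 0.1  ]
0.038 0.1 [1.0553 1.8168] [129.8573  -9.0805  62.5673] [0.038 0.1  ]
0.038 0.089 [0.9431 1.779 ] [125.5396  -8.7786  52.6657] [0.038 0.089]
```

>>> carry_out:
  targets:
    - [[0, 40, 70, 10, 4, -3, 10], [0, 75, 140, 10, 8, -6, 20], [0, 110, 210, 10, 12, -9, 30], [0, 145, 270, 10, 16, -12, 40], [0, 175, 330, 10, 20, -15, 50], [0, 205, 385, 0, 23, -17, 57], [0, 225, 425, -20, 25.6, -18.5, 62], [0, 238, 447, -45, 25.6, -18.5, 62], [0, 238, 447, -77, 25.6, -18.5, 62], [0, 238, 447, -77, 25.6, -18.5, 62], [0, 238, 447, -77, 25.6, -18.5, 62], [0, 238, 447, -77, 25.6, -18.5, 62], [0, 238, 447, -77, 25.6, -18.5, 62], [0, 238, 447, -77, 25.6, -18.5, 62]]

```text
time_s: 1.37
position: [0.448, -0.0577, 0.1749]
tool_rot: [[-0.058, 0.031, 0.998], [-0.863, 0.501, -0.066], [-0.502, -0.865, -0.002]]
ft_force: [-1.2, 0.1, -0.4]
grip_width: 0.0852
```

```bash
python3 - <<'E'
from h import *
np.set_printoptions(precision=4,suppress=True)
o=env.observe();print(o["time_s"],o["q"],o["position"],o["tool_rot"],o["ft_force"])
y=o["tool_rot"][:,1];S=np.array([.451,-.0145,.0955]);print("to grasp",1e3*(S-.003*y-o["position"]))
a=cam("scene")["img"];b=cam("top")["img"]
cv2.imwrite("pics/p1.png",cv2.resize(np.hstack([a[:400,150:500],b[100:500,150:550][:400]])[:,:,::-1],None,fx=1.05,fy=1.05))
E
```

```text
1.3667 [-36.0852  21.2688  95.9516  25.391   81.0637 -40.355 ] [ 0.448  -0.0577  0.1749] [[-0.0584  0.0312  0.9978]
 [-0.8627  0.5014 -0.0662]
 [-0.5024 -0.8647 -0.0023]] [-1.1868  0.1268 -0.377 ]
to grasp [  2.8711  41.6988 -76.8431]Traceback (most recent call last):
  File "<stdin>", line 6, in <module>
    return _nx.concatenate(arrs, 1, dtype=dtype, casting=casting)
           ~~~~~~~~~~~~~~~^^^^^^^^^^^^^^^^^^^^^^^^^^^^^^^^^^^^^^^
ValueError: all the input array dimensions except for the concatenation axis must match exactly, but along dimension 0, the array at index 0 has size 400 and the array at index 1 has size 380
```

```bash
cat >>h.py <<'E'
def snap(nm):
    a=cam("scene");b=cam("top");cv2.imwrite("pics/%s.png"%nm,np.hstack([a["img"][:380,120:520],b["img"][100:480,140:540]])[:,:,::-1]);return a,b
E
python3 -c "
from h import *
snap('p1');o=env.observe();y=o['tool_rot'][:,1];S=np.array([.451,-.0145,.0955]);print('to grasp',1e3*(S-.003*y-o['position']))"
```

```text
to grasp [  2.83194715  46.16922256 -78.54462094]
```

View pics/p1.png

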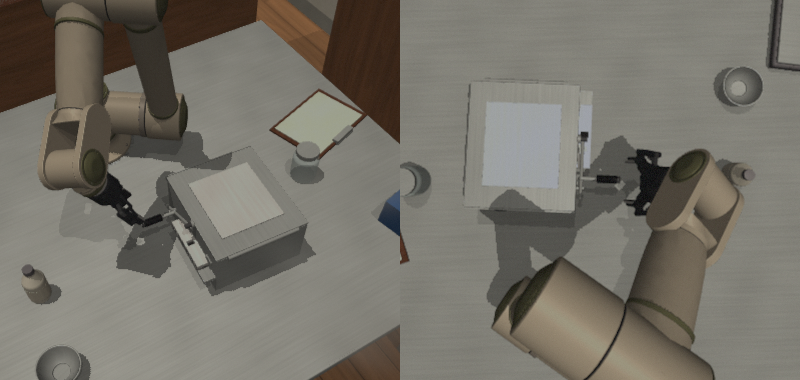

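The view shows the gripper tilted and facing the sleeve (top panel 608,180), with jaws straddling along the bath's x. Spray and dish are clear. I'll advance and close.

>>> carry_out:
  targets:
    - [[0, 1, 15, -26, 0, 0, 0], [0, 2, 30, -52, 0, 0, 0], [0, 2.8, 40, -68, 0, 0, 0], [0, 2.8, 46, -78.5, 0, 0, 0], [0, 2.8, 46, -78.5, 0, 0, 0], [0, 2.8, 46, -78.5, 0, 0, 0]]
  squeeze: 30

```text
time_s: 2.07
position: [0.451, -0.0163, 0.0982]
tool_rot: [[-0.061, 0.036, 0.997], [-0.864, 0.499, -0.071], [-0.5, -0.866, 0.001]]
ft_force: [-0.7, -0.3, 0.3]
grip_width: 0.0855
```

```bash
python3 -c "
from h import *
snap('p2');o=env.observe();y=o['tool_rot'][:,1];S=np.array([.451,-.0145,.0955]);print('to grasp',1e3*(S-.003*y-o['position']),o['ft_force'])"
```

```text
to grasp [-0.47423011  0.50361434 -0.58521011] [-0.00833714  0.12969928  0.22363994]
```

View pics/p2.png

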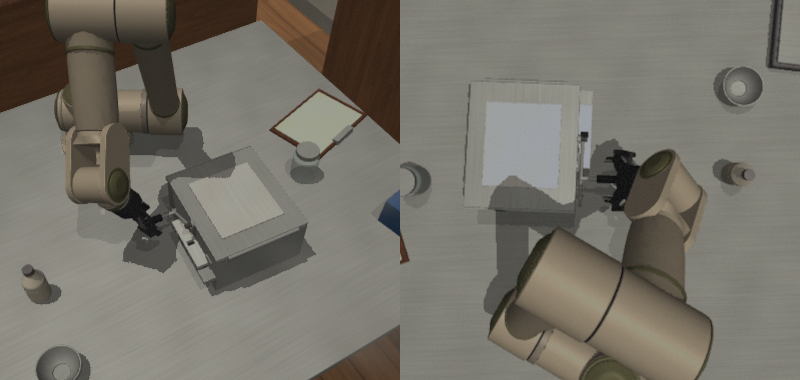

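>>> carry_out:
  targets:
    - [[0.6, 0, 0, 0, 0, 0, 0], [0.8, 0, 0, 0, 0, 0, 0], [1, 0, 0, 0, 0, 0, 0], [1, 0, 0, 0, 0, 0, 0], [1, 0, 0, 0, 0, 0, 0], [1, 0, 0, 0, 0, 0, 0], [1, 0, 0, 0, 0, 0, 0], [1, 0, 0, 0, 0, 0, 0]]
  squeeze: 35

```text
time_s: 2.83
position: [0.4513, -0.0155, 0.0979]
tool_rot: [[-0.06, 0.037, 0.997], [-0.864, 0.499, -0.071], [-0.5, -0.866, 0.002]]
ft_force: [4.2, -0.1, 1.0]
grip_width: 0.019
```

>>> carry_out:
  targets:
    - [[1, -1, 0, 6, 0, 0, 0], [1, -3, 0, 14, 0, 0, 0], [1, -4.5, 0.3, 22.5, 0, 0, 0], [1, -5.5, 0.4, 34, 0, 0, 0], [1, -6.5, 0.4, 45.5, 0, 0, 0], [1, -6.5, 0.4, 45.5, 0, 0, 0]]

```text
time_s: 3.33
position: [0.4448, -0.0151, 0.1446]
tool_rot: [[-0.06, 0.038, 0.998], [-0.864, 0.498, -0.07], [-0.499, -0.866, 0.003]]
ft_force: [6.7, 1.5, -4.8]
grip_width: 0.0188
```

```bash
python3 -c "
from h import *
snap('p3');o=env.observe();print(o['position'],o['ft_force'],o['grip_width'])"
```

```text
[ 0.44483795 -0.01508048  0.1432897 ] [ 7.65464935  0.90322171 -4.75850009] 0.018865711669442866
```

View pics/p3.png

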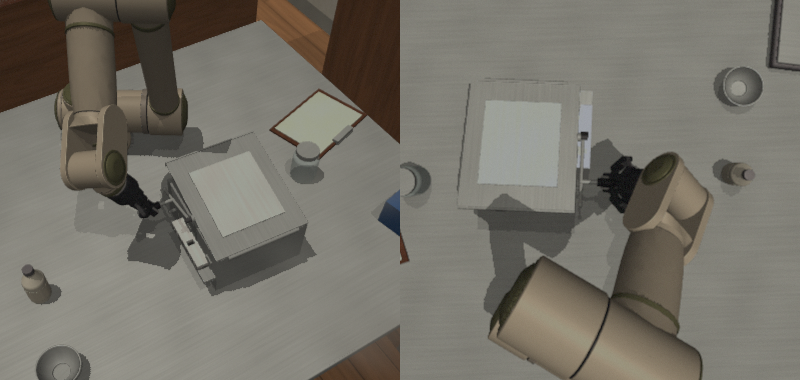

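>>> carry_out:
  targets:
    - [[1, 0.5, 0, 11, 0, 0, 0], [1, 1, 0, 22, 0, 0, 0], [1, 2.5, -0.1, 34, 0, 0, 0], [1, 4, -0.2, 45, 0, 0, 0], [1, 6, -0.3, 57, 0, 0, 0], [1, 9, -0.5, 68, 0, 0, 0], [1, 12, -0.7, 79, 0, 0, 0], [1, 16, -1, 90, 0, 0, 0], [1, 20, -1.3, 101, 0, 0, 0], [1, 25, -1.7, 111, 0, 0, 0], [1, 30.5, -2.1, 121.5, 0, 0, 0], [1, 36, -2.5, 131.5, 0, 0, 0], [1, 43, -3, 141, 0, 0, 0], [1, 50, -3.4, 150.5, 0, 0, 0], [1, 57, -4, 159.5, 0, 0, 0], [1, 65, -4.4, 168, 0, 0, 0], [1, 73, -5, 176, 0, 0, 0], [1, 81, -5.6, 184, 0, 0, 0], [1, 81, -5.6, 184, 0, 0, 0]]

```text
time_s: 5.02
position: [0.5252, -0.0207, 0.3278]
tool_rot: [[-0.061, 0.034, 0.998], [-0.864, 0.499, -0.069], [-0.5, -0.866, -0.001]]
ft_force: [-4.8, -1.2, 1.9]
grip_width: 0.019
```

```bash
python3 -c "
from h import *
snap('p4');o=env.observe();print(o['position'],o['ft_force'],o['grip_width'],o['q'])
y=o['tool_rot'][:,1];b=w2b(o['position']+.003*y);print(b,inv(b[0],b[2],.11,(1.1,.2)))"
```

```text
[ 0.52449275 -0.02061301  0.32657344] [-4.89865627 -2.50871001  0.98895866] 0.018565186910047965 [-27.65279149  18.75047572  72.09832606  27.75195708 100.94379199
 -21.11154248]
[-0.00065485 -0.20866991  0.32397553] [1.12104252 0.0537455 ]
```

View pics/p4.png

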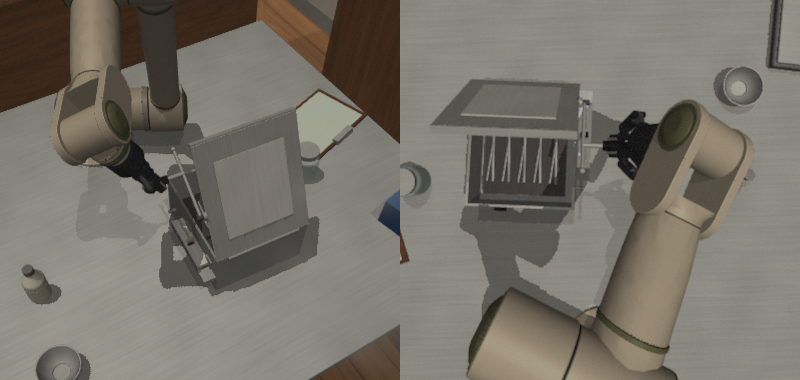

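Lid is up at about 1.1 rad with the rod pointing up and forward, and the gripper holds the sleeve (scene panel 160,185). Next: L to 1.3, then swing the rod.

```bash
python3 -c "
from h import *
np.set_printoptions(precision=1,suppress=True)
g0=kin(1.121,.054,.11)
def D(L,r): d=kin(L,r,.11)-g0;return 1e3*np.array([c4*d[0],s4*d[0],d[1]])
for L,r in [(1.2,.05),(1.28,.05),(1.3,.1)]+[(1.32,r) for r in np.arange(.2,1.85,.1)]: print(L,round(r,2),D(L,r),kin(L,r,.17)*1e3)
"
```

```text
1.2 0.05 [14.4 -1.  11.7] [-34.8 370.8]
1.28 0.05 [29.7 -2.1 22. ] [-16.6 384.9]
1.3 0.1 [30.  -2.1 20.2] [-17.3 381.7]
1.32 0.2 [27.3 -1.9 13.8] [-22.9 371.4]
1.32 0.3 [21.6 -1.5  4.4] [-31.7 356.9]
1.32 0.4 [16.9 -1.2 -5.5] [-39.1 341.6]
1.32 0.5 [ 13.2  -0.9 -15.9] [-44.8 325.6]
1.32 0.6 [ 10.5  -0.7 -26.5] [-49.  309.1]
1.32 0.7 [  8.9  -0.6 -37.4] [-51.5 292.3]
1.32 0.8 [  8.4  -0.6 -48.4] [-52.3 275.3]
1.32 0.9 [  9.   -0.6 -59.4] [-51.4 258.4]
1.32 1.0 [ 10.7  -0.7 -70.3] [-48.8 241.6]
1.32 1.1 [ 13.4  -0.9 -80.9] [-44.5 225.1]
1.32 1.2 [ 17.2  -1.2 -91.2] [-38.6 209.2]
1.32 1.3 [  22.    -1.5 -101.1] [-31.2 193.9]
1.32 1.4 [  27.8   -1.9 -110.4] [-22.2 179.4]
1.32 1.5 [  34.5   -2.4 -119.2] [-11.9 165.9]
1.32 1.6 [  42.    -2.9 -127.2] [ -0.3 153.6]
1.32 1.7 [  50.2   -3.5 -134.4] [ 12.5 142.4]
1.32 1.8 [  59.2   -4.1 -140.8] [ 26.4 132.6]
```

>>> carry_out:
  targets:
    - [[1, 7, -0.5, 6, 0, 0, 0], [1, 14.5, -1, 11.7, 0, 0, 0], [1, 22, -1.5, 17, 0, 0, 0], [1, 29.5, -2, 22, 0, 0, 0], [1, 30, -2, 20, 0, 0, 0], [1, 27.5, -2, 14, 0, 0, 0], [1, 21.6, -1.5, 4.4, 0, 0, 0], [1, 17, -1.2, -5.5, 0, 0, 0], [1, 13.2, -0.9, -16, 0, 0, 0], [1, 10.5, -0.7, -26.5, 0, 0, 0], [1, 9, -0.6, -37.4, 0, 0, 0], [1, 8.4, -0.6, -48.4, 0, 0, 0], [1, 9, -0.6, -59.4, 0, 0, 0], [1, 10.7, -0.7, -70.3, 0, 0, 0], [1, 13.4, -0.9, -81, 0, 0, 0], [1, 17.2, -1.2, -91.2, 0, 0, 0], [1, 22, -1.5, -101, 0, 0, 0], [1, 22, -1.5, -101, 0, 0, 0]]

```text
time_s: 6.62
position: [0.5477, -0.0222, 0.224]
tool_rot: [[-0.062, 0.033, 0.997], [-0.863, 0.5, -0.071], [-0.501, -0.866, -0.002]]
ft_force: [-1.5, -4.9, -2.0]
grip_width: 0.019
```

```bash
python3 -c "
from h import *
np.set_printoptions(precision=4,suppress=True)
a,b=snap('p5');o=env.observe();print(o['position'],o['ft_force'],o['grip_width'],o['q'])
y=o['tool_rot'][:,1];b=w2b(o['position']+.003*y);v=inv(b[0],b[2],.11,(1.3,1.3));print(b,v,kin(*v,.17))
f=kin(*v,.17);print(proj(a,b2w(f[0],-.144,f[1])))
cv2.imwrite('pics/p5c.png',cv2.resize(a['img'][120:290,230:440][:,:,::-1],None,fx=3.5,fy=3.5,interpolation=2))
"
```

```text
[ 0.5475 -0.0222  0.2259] [-2.6617 -2.6879 -2.2557] 0.01894373047597269 [-26.6996  25.3132  78.8683  27.4978  88.5606 -26.4944]
[ 0.0224 -0.2086  0.2233] [1.329  1.3071] [-0.0302  0.1945]
[299.1746 200.04  ]
```

View pics/p5.png

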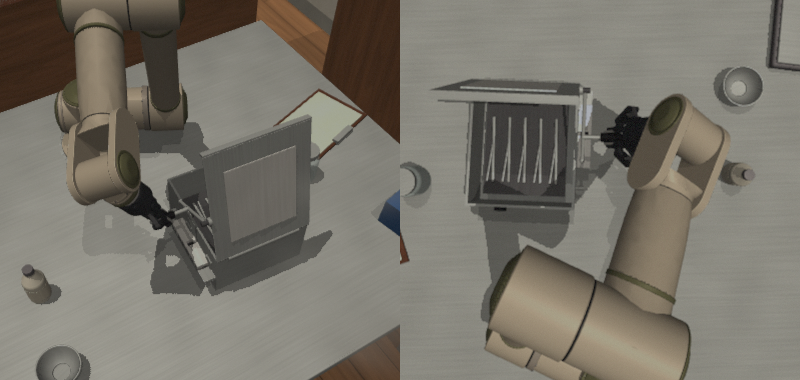

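View pics/p5c.png

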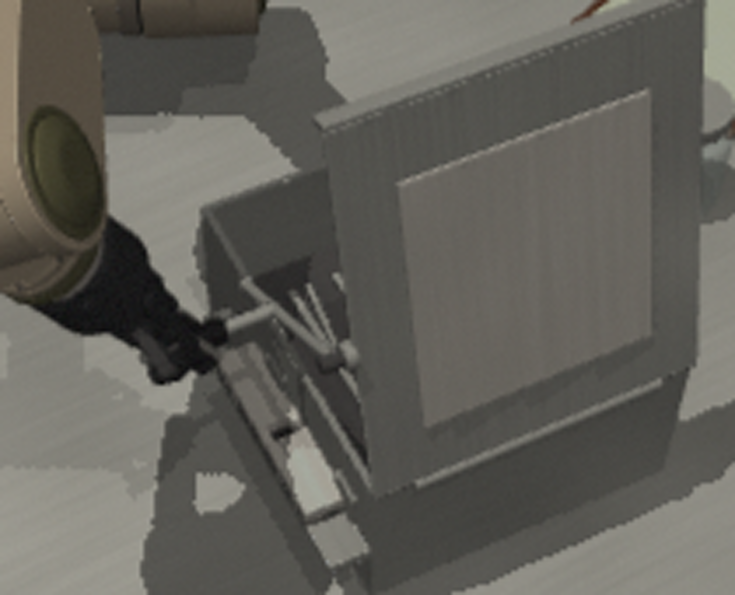

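The foot is visible at (300.3,201.1) against a prediction of (299.2,200.0), so the linkage model agrees. Next I'll compute the swing to over the strip just ahead of the hole.

```bash
python3 -c "
from h import *
np.set_printoptions(precision=1,suppress=True)
g0=kin(1.329,1.307,.11)
def D(L,r): d=kin(L,r,.11)-g0;return 1e3*np.array([c4*d[0],s4*d[0],d[1]])
for L,r in [(1.32,r) for r in np.arange(1.4,1.75,.1)]: print(L,round(r,2),D(L,r),kin(L,r,.17)*1e3)
for z in (.14,.132,.124,.116,.11,.106,.104,.102,.1): v=inv(.027,z);print(z,v,D(*v))
"
```

```text
1.32 1.4 [ 4.7 -0.3 -9.8] [-22.2 179.4]
1.32 1.5 [ 11.4  -0.8 -18.6] [-11.9 165.9]
1.32 1.6 [ 18.9  -1.3 -26.6] [ -0.3 153.6]
1.32 1.7 [ 27.2  -1.9 -33.8] [ 12.5 142.4]
0.14 [1.4 1.8] [ 39.6  -2.8 -34.7]
0.132 [1.3 1.8] [ 36.4  -2.5 -40.5]
0.124 [1.2 1.8] [ 33.3  -2.3 -46.7]
0.116 [1.2 1.8] [ 30.1  -2.1 -53.1]
0.11 [1.1 1.8] [ 27.7  -1.9 -58. ]
0.106 [1.1 1.8] [ 26.2  -1.8 -61.4]
0.104 [1.1 1.7] [ 25.4  -1.8 -63.1]
0.102 [1.  1.7] [ 24.7  -1.7 -64.8]
0.1 [1.  1.7] [ 24.   -1.7 -66.6]
```

>>> carry_out:
  targets:
    - [[1, 4.7, -0.3, -9.8, 0, 0, 0], [1, 11.4, -0.8, -18.6, 0, 0, 0], [1, 19, -1.3, -26.6, 0, 0, 0], [1, 27, -1.9, -33.8, 0, 0, 0], [1, 36.5, -2.5, -40.5, 0, 0, 0], [1, 35, -2.4, -43.5, 0, 0, 0], [1, 33.3, -2.3, -46.7, 0, 0, 0], [1, 31.7, -2.2, -50, 0, 0, 0], [1, 30, -2.1, -53, 0, 0, 0], [1, 29, -2, -55.5, 0, 0, 0], [1, 27.7, -1.9, -58, 0, 0, 0], [1, 26.2, -1.8, -61.4, 0, 0, 0], [1, 26.2, -1.8, -61.4, 0, 0, 0], [1, 26.2, -1.8, -61.4, 0, 0, 0], [1, 26.2, -1.8, -61.4, 0, 0, 0]]

```text
time_s: 7.97
position: [0.5731, -0.024, 0.1641]
tool_rot: [[-0.061, 0.034, 0.998], [-0.864, 0.499, -0.07], [-0.5, -0.866, -0.001]]
ft_force: [-1.7, -6.1, -6.0]
grip_width: 0.0192
```

```bash
cat >>h.py <<'E'
def rep(nm):
    np.set_printoptions(precision=4,suppress=True)
    a,_=snap(nm);o=env.observe();print(o['time_s'],o['position'],o['ft_force'],o['grip_width'])
    y=o['tool_rot'][:,1];b=w2b(o['position']+.003*y);v=inv(b[0],b[2],.11,(1.1,1.75));f=kin(*v,.17);print(b,v,'foot',f,proj(a,b2w(f[0],-.144,f[1])),'hole',proj(a,b2w(.038,-.148,.094)))
    cv2.imwrite('pics/%sc.png'%nm,cv2.resize(a['img'][170:270,250:350][:,:,::-1],None,fx=6,fy=6,interpolation=2))
E
python3 -c "
from h import *
rep('p6')"
```

```text
8.0667 [ 0.5731 -0.024   0.1642] [-1.7341 -5.983  -4.3632] 0.018821103926871047
[ 0.0481 -0.2086  0.1616] [1.0719 1.7499] foot [0.0265 0.1056] [309.5977 236.5816] hole [310.2119 242.9058]
```

View pics/p6c.png

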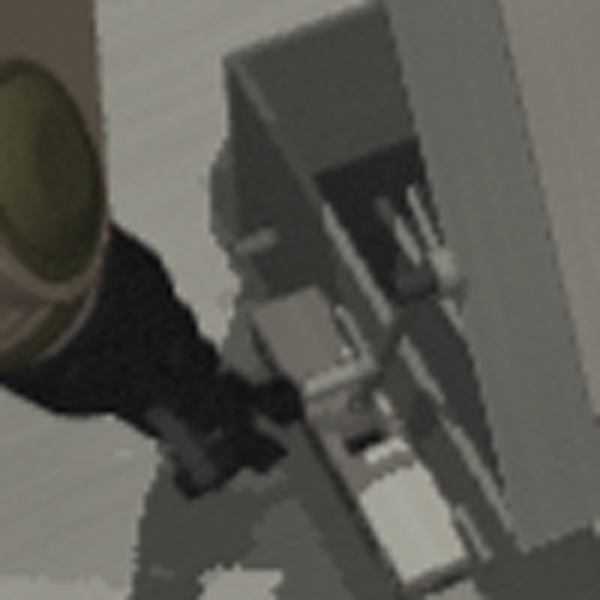

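Foot hovers at about (309.7,237), just ahead of the dark hole at (310.3,243.3). I'll lower it gently in small steps.

>>> carry_out:
  targets:
    - [[1, -0.6, -0.5, -1.3, 0, 0, 0], [1, -1.2, -1, -2.6, 0, 0, 0], [1, -1.5, -1, -3.5, 0, 0, 0], [1, -1.5, -1, -3.5, 0, 0, 0], [1, -1.5, -1, -3.5, 0, 0, 0]]

```text
time_s: 8.48
position: [0.5717, -0.0241, 0.1611]
tool_rot: [[-0.061, 0.034, 0.998], [-0.863, 0.5, -0.07], [-0.501, -0.865, -0.001]]
ft_force: [-1.6, 3.2, -6.0]
grip_width: 0.0192
```

>>> carry_out:
  targets:
    - [[1, -0.3, 0, -0.8, 0, 0, 0], [1, -0.3, 0, -0.8, 0, 0, 0], [1, -0.3, 0, -0.8, 0, 0, 0]]

```text
time_s: 8.73
position: [0.5715, -0.0242, 0.1606]
tool_rot: [[-0.06, 0.035, 0.998], [-0.863, 0.5, -0.07], [-0.501, -0.865, -0.0]]
ft_force: [-0.8, 5.0, -5.3]
grip_width: 0.0189
```

>>> carry_out:
  targets:
    - [[1, -0.3, 0, -0.8, 0, 0, 0], [1, -0.3, 0, -0.8, 0, 0, 0], [1, -0.3, 0, -0.8, 0, 0, 0]]

```text
time_s: 8.98
position: [0.5712, -0.0241, 0.1598]
tool_rot: [[-0.06, 0.035, 0.998], [-0.863, 0.5, -0.07], [-0.501, -0.865, -0.0]]
ft_force: [-0.9, 4.8, -5.6]
grip_width: 0.0188
```

>>> carry_out:
  targets:
    - [[1, -0.3, 0.4, -0.8, 0, 0, 0], [1, -0.3, 0.4, -0.8, 0, 0, 0], [1, -0.3, 0.4, -0.8, 0, 0, 0]]

```text
time_s: 9.23
position: [0.5711, -0.0241, 0.1593]
tool_rot: [[-0.06, 0.036, 0.998], [-0.863, 0.5, -0.07], [-0.501, -0.866, 0.001]]
ft_force: [-1.5, 5.1, -1.8]
grip_width: 0.0187
```

>>> carry_out:
  targets:
    - [[1, -0.3, 0, -0.8, 0, 0, 0], [1, -0.3, 0, -0.8, 0, 0, 0], [1, -0.3, 0, -0.8, 0, 0, 0]]

```text
time_s: 9.48
position: [0.5711, -0.0241, 0.1592]
tool_rot: [[-0.06, 0.037, 0.998], [-0.863, 0.5, -0.07], [-0.501, -0.865, 0.002]]
ft_force: [-2.4, 3.9, 2.6]
grip_width: 0.0189
```

Contact: fz went from −5.6 to +2.6, with the foot at the expected strip height. I'll ease off slightly and slide back (+x) in small steps.

>>> carry_out:
  targets:
    - [[1, 0.7, 0, 0.4, 0, 0, 0], [1, 1.5, -0.1, 0.4, 0, 0, 0], [1, 1.5, -0.1, 0.4, 0, 0, 0]]

```text
time_s: 9.73
position: [0.572, -0.0241, 0.1593]
tool_rot: [[-0.06, 0.035, 0.998], [-0.863, 0.5, -0.07], [-0.501, -0.865, 0.0]]
ft_force: [-4.2, 4.3, 2.9]
grip_width: 0.019
```

>>> carry_out:
  targets:
    - [[1, 0.8, 0, 0, 0, 0, 0], [1, 1.5, -0.1, 0, 0, 0, 0], [1, 1.5, -0.1, 0, 0, 0, 0]]

```text
time_s: 9.98
position: [0.5739, -0.0243, 0.1591]
tool_rot: [[-0.06, 0.036, 0.998], [-0.863, 0.5, -0.07], [-0.501, -0.865, 0.001]]
ft_force: [-0.7, 5.1, -1.0]
grip_width: 0.0189
```

```bash
python3 -c "
from h import *
rep('p7')"
```

```text
10.0833 [ 0.574  -0.0243  0.159 ] [-2.1748  5.2508 -2.0173] 0.01888807802856312
[ 0.049  -0.2089  0.1565] [1.0259 1.7622] foot [0.0306 0.0993] [310.3332 239.1174] hole [310.2119 242.9058]
```

View pics/p7c.png

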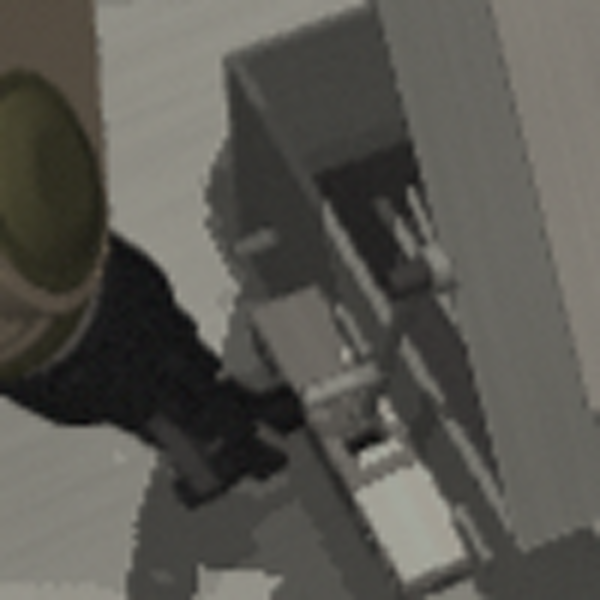

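>>> carry_out:
  targets:
    - [[1, 0.8, 0, 0, 0, 0, 0], [1, 1.6, -0.1, 0, 0, 0, 0], [1, 1.6, -0.1, 0, 0, 0, 0]]

```text
time_s: 10.33
position: [0.5754, -0.0244, 0.1585]
tool_rot: [[-0.061, 0.035, 0.998], [-0.863, 0.499, -0.07], [-0.501, -0.866, 0.0]]
ft_force: [-1.6, 4.8, -5.6]
grip_width: 0.0186
```

>>> carry_out:
  targets:
    - [[1, 0.8, 0, -0.2, 0, 0, 0], [1, 1.6, -0.1, -0.2, 0, 0, 0], [1, 1.6, -0.1, -0.2, 0, 0, 0]]

```text
time_s: 10.58
position: [0.577, -0.0245, 0.1581]
tool_rot: [[-0.061, 0.035, 0.998], [-0.863, 0.499, -0.07], [-0.501, -0.866, -0.0]]
ft_force: [-1.7, 4.8, -5.4]
grip_width: 0.0188
```

>>> carry_out:
  targets:
    - [[1, 0.8, 0, -0.2, 0, 0, 0], [1, 1.6, -0.1, -0.2, 0, 0, 0], [1, 1.6, -0.1, -0.2, 0, 0, 0]]

```text
time_s: 10.83
position: [0.5786, -0.0246, 0.1579]
tool_rot: [[-0.061, 0.035, 0.998], [-0.863, 0.499, -0.07], [-0.501, -0.866, -0.0]]
ft_force: [-0.4, 5.0, -6.6]
grip_width: 0.0188
```

```bash
python3 -c "
from h import *
rep('p8')"
```

```text
10.9333 [ 0.5785 -0.0246  0.1579] [-1.0812  4.7302 -6.2151] 0.01849263252143996
[ 0.0535 -0.2089  0.1553] [1.0281 1.8053] foot [0.0375 0.0975] [311.4813 241.4612] hole [310.2119 242.9058]
```

View pics/p8c.png

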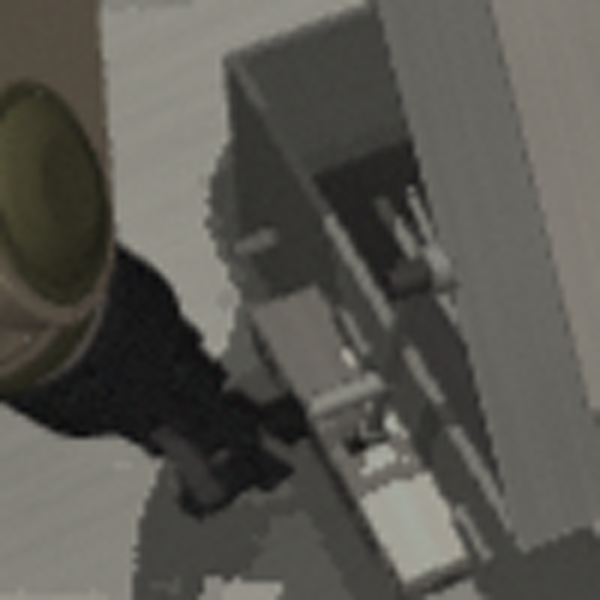

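Load is gone (fz ≈ −6), and the foot is over the hole at x ≈ 37.5 mm, 2.5 mm below its strip-top height. I'll lower straight down while feeling.

>>> carry_out:
  targets:
    - [[1, -0.4, 0, -0.9, 0, 0, 0], [1, -0.8, 0, -1.8, 0, 0, 0], [1, -0.8, 0, -1.8, 0, 0, 0]]

```text
time_s: 11.18
position: [0.5776, -0.0246, 0.156]
tool_rot: [[-0.061, 0.035, 0.998], [-0.863, 0.5, -0.07], [-0.501, -0.866, -0.0]]
ft_force: [-1.3, 5.5, -6.6]
grip_width: 0.0191
```

>>> carry_out:
  targets:
    - [[1, -0.4, 0, -0.9, 0, 0, 0], [1, -0.8, 0, -1.8, 0, 0, 0], [1, -0.8, 0, -1.8, 0, 0, 0]]

```text
time_s: 11.43
position: [0.5768, -0.0245, 0.1542]
tool_rot: [[-0.061, 0.035, 0.998], [-0.863, 0.5, -0.07], [-0.501, -0.866, -0.0]]
ft_force: [-1.1, 5.6, -5.7]
grip_width: 0.0186
```

>>> carry_out:
  targets:
    - [[1, -0.4, 0, -0.9, 0, 0, 0], [1, -0.8, 0, -1.8, 0, 0, 0], [1, -0.8, 0, -1.8, 0, 0, 0]]

```text
time_s: 11.68
position: [0.576, -0.0245, 0.1524]
tool_rot: [[-0.061, 0.035, 0.998], [-0.863, 0.5, -0.07], [-0.501, -0.866, -0.0]]
ft_force: [-0.7, 5.9, -6.2]
grip_width: 0.0189
```

>>> carry_out:
  targets:
    - [[1, -0.4, 0, -0.9, 0, 0, 0], [1, -0.4, 0, -0.9, 0, 0, 0], [1, -0.4, 0, -0.9, 0, 0, 0]]

```text
time_s: 11.93
position: [0.5756, -0.0245, 0.1516]
tool_rot: [[-0.061, 0.035, 0.998], [-0.863, 0.5, -0.07], [-0.501, -0.865, -0.0]]
ft_force: [-0.2, 6.0, -6.6]
grip_width: 0.0184
```

>>> carry_out:
  targets:
    - [[1, -0.4, 0, -0.9, 0, 0, 0], [1, -0.4, 0, -0.9, 0, 0, 0], [1, -0.4, 0, -0.9, 0, 0, 0]]

```text
time_s: 12.18
position: [0.5752, -0.0244, 0.1506]
tool_rot: [[-0.061, 0.035, 0.998], [-0.863, 0.5, -0.07], [-0.501, -0.865, -0.0]]
ft_force: [-0.5, 7.4, -5.8]
grip_width: 0.0187
```

```bash
python3 -c "
from h import *
rep('p9')"
```

```text
12.2833 [ 0.5752 -0.0244  0.1507] [-0.8938  6.4113 -5.3807] 0.018962153525333203
[ 0.0502 -0.209   0.1481] [0.9464 1.7759] foot [0.0373 0.0895] [311.5084 243.1205] hole [310.2119 242.9058]
```

View pics/p9c.png

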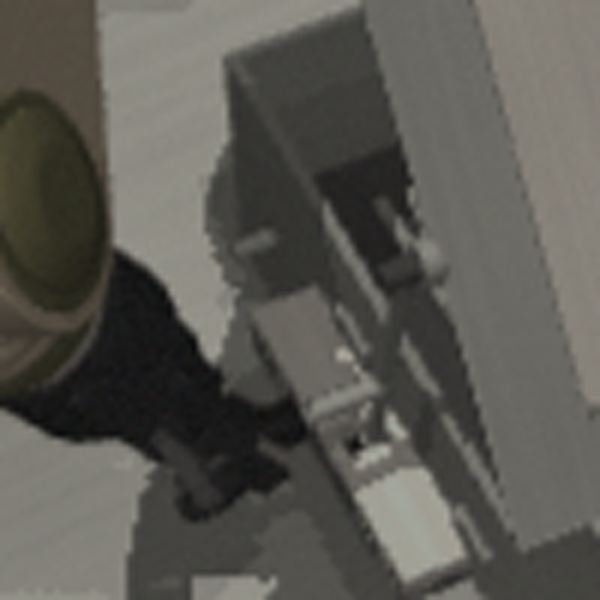

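>>> carry_out:
  targets:
    - [[1, -0.3, 0.6, -0.8, 0, 0, 0], [1, -0.3, 0.6, -0.8, 0, 0, 0], [1, -0.3, 0.6, -0.8, 0, 0, 0]]

```text
time_s: 12.53
position: [0.5751, -0.0243, 0.1503]
tool_rot: [[-0.061, 0.036, 0.998], [-0.864, 0.499, -0.07], [-0.5, -0.866, 0.001]]
ft_force: [-0.7, 3.5, -2.5]
grip_width: 0.0189
```

>>> carry_out:
  targets:
    - [[1, -0.3, 0.3, -0.8, 0, 0, 0], [1, -0.3, 0.3, -0.8, 0, 0, 0], [1, -0.3, 0.3, -0.8, 0, 0, 0]]

```text
time_s: 12.78
position: [0.5751, -0.0243, 0.15]
tool_rot: [[-0.06, 0.037, 0.997], [-0.864, 0.499, -0.071], [-0.5, -0.866, 0.002]]
ft_force: [-1.6, 1.6, 3.2]
grip_width: 0.019
```

Seated on the rubber bottom at z ≈ 89 mm with fz reversed. I'll relax the load, then open.

>>> carry_out:
  targets:
    - [[1, 0.1, 0, 0.4, 0, 0, 0], [0.8, 0.1, 0, 0.4, 0, 0, 0], [0.5, 0.1, 0, 0.4, 0, 0, 0], [0.2, 0.1, 0, 0.4, 0, 0, 0], [0, 0.1, 0, 0.4, 0, 0, 0], [0, 0.1, 0, 0.4, 0, 0, 0], [0, 0.1, 0, 0.4, 0, 0, 0], [0, 0.1, 0, 0.4, 0, 0, 0]]

```text
time_s: 13.45
position: [0.575, -0.0241, 0.1498]
tool_rot: [[-0.061, 0.036, 0.998], [-0.864, 0.499, -0.071], [-0.5, -0.866, 0.001]]
ft_force: [0.3, 1.2, 0.7]
grip_width: 0.0848
```

```bash
python3 -c "
from h import *
rep('p10')"
```

```text
13.55 [ 0.575  -0.024   0.1498] [0.1105 0.245  1.0551] 0.08557850247552962
[ 0.0499 -0.2086  0.1472] [0.9371 1.7728] foot [0.0373 0.0885] [311.5247 243.3358] hole [310.2119 242.9058]
```

View pics/p10c.png

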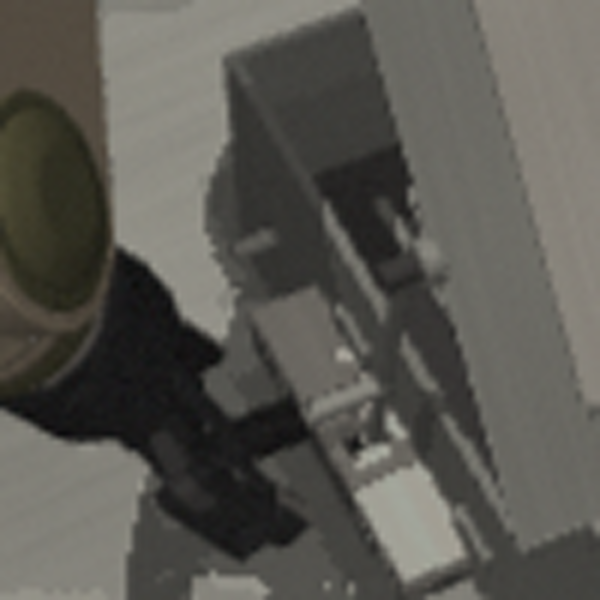

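View pics/p10.png

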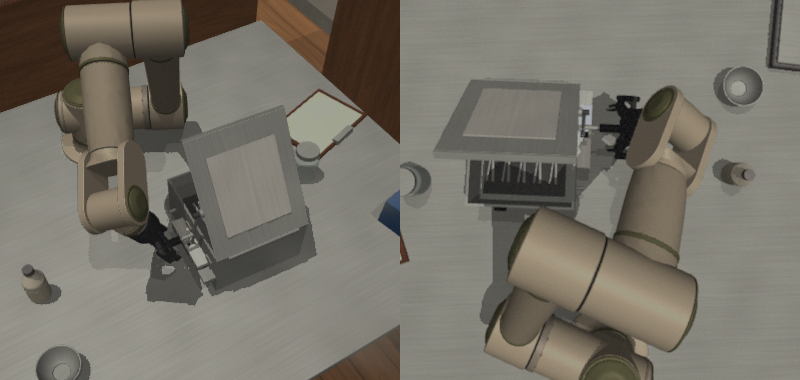

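Jaws are open, the rod stands in the hole and the lid stays up. I'll retract along the tool axis.

>>> carry_out:
  targets:
    - [[0, -0.5, -7, 12, 0, 0, 0], [0, -1.2, -17, 30, 0, 0, 0], [0, -2, -27, 47, 0, 0, 0], [0, -2.7, -38, 66, 0, 0, 0], [0, -2.7, -40, 80, 0, 0, 0], [0, -2.7, -40, 95, 0, 0, 0], [0, -2.7, -40, 95, 0, 0, 0], [0, -2.7, -40, 95, 0, 0, 0], [0, -2.7, -40, 95, 0, 0, 0], [0, -2.7, -40, 95, 0, 0, 0], [0, -2.7, -40, 95, 0, 0, 0], [0, -2.7, -40, 95, 0, 0, 0]]

```text
time_s: 14.55
position: [0.5721, -0.0639, 0.2442]
tool_rot: [[-0.061, 0.035, 0.998], [-0.863, 0.5, -0.07], [-0.501, -0.866, -0.001]]
ft_force: [0.3, -0.5, 0.5]
grip_width: 0.0854
```

```bash
python3 -c "
from h import *
rep('p11')
s=cam('scene');t=cam('top')
m=lambda L:b2w(.15-.302*np.cos(L),-.132,.15+.302*np.sin(L))
print('pred FR corner L=.937',proj(s,m(.937)),proj(t,m(.937)))
f=kin(.937,1.773,.11);print('pred sleeve',proj(s,b2w(f[0],-.209,f[1])),proj(t,b2w(f[0],-.209,f[1])))"
```

```text
14.65 [ 0.5722 -0.0639  0.2445] [ 0.1051  0.7442 -0.044 ] 0.08546491887941164
[ 0.0499 -0.2486  0.2419] [1.5951 1.4246] foot [-0.0063  0.2212] [302.7672 199.9225] hole [310.2119 242.9058]
pred FR corner L=.937 [300.6821 142.102 ] [315.2046 257.5521]
pred sleeve [289.7194 243.3413] [349.1163 227.5903]
```

View pics/p11c.png

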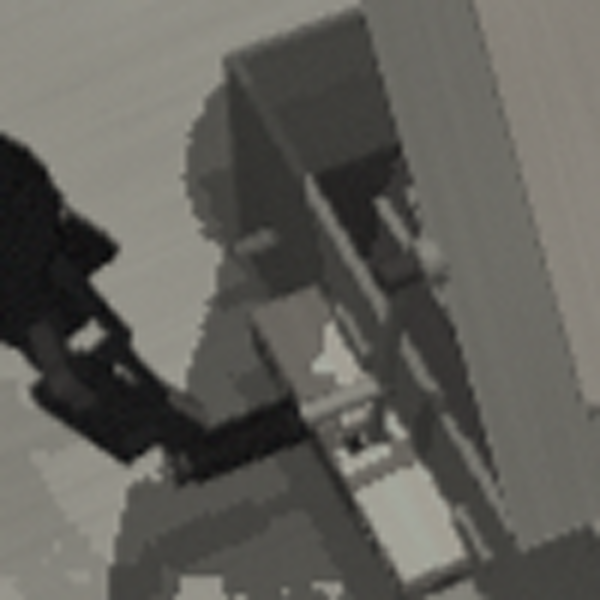

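View pics/p11.png

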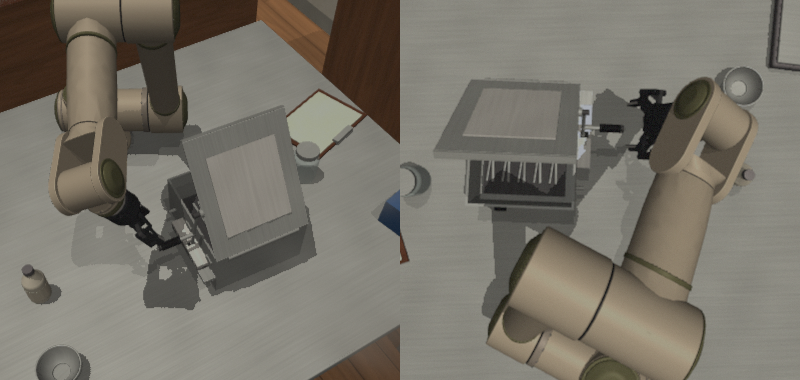

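The lid has stayed put. Its corner is at (301,142), predicted (300.7,142.1), and the sleeve is at about (291,243), predicted (289.7,243.3). The gripper is clear with force near zero, so I'm handing in.

```bash
python3 -c "
from h import *
print(env.close_job())"
```

```text
the job is handed in; nothing more can be done
None
```

The bath is open and its lid is resting on the prop rod, with the rod's foot seated in the holding hole. I handed the job in at about 14.7 s of the 58 s allowed.

- **Lifting and swinging:** I gripped the sleeve, raised the lid by the rod to about 1.3 rad, and swung the rod down over the rail.
- **Finding the hole:** I set the foot lightly on the strip just ahead of the hole, with about 8 N on the rail. I then slid it back until the load dropped away at about 38 mm in the bath's x (18 mm behind the foremost setting). From there I lowered it until it touched the rubber bottom, with about 9 N on it, then let go and backed off.
- **Last checks:**
  - The foot centre worked out at 88.5 to 89 mm high, where 89 mm is seated.
  - The lid worked out at about 0.94 rad, just under the stated 0.95 to 1.2.
  - After I let go, the lid corner and sleeve stayed within 1–2 pixels of where they should be.
  - The wrist force was near zero, and the bottle, jar and dish looked unmoved.
- **Side load:** there was a sideways force of up to about 7 N on the gripper during the lowering. I eased it by shifting slightly before releasing.

No check failed.

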